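Lever open the spice box with the table knife

ROBOT

A 6-joint arm with a two-finger parallel gripper is mounted at the origin on the work surface. World frame = base frame: x ahead of the robot, y to its left, z up, the work surface at z = 0. Lengths are in m, angles in rad, forces in N, time in s.
With the tool pointing down it reaches from about 0.25 to 0.775 m from the base axis. Payload 4 kg.
Tool frame: the origin (TCP) lies at the very end of the fingers, on their centre line; the grasp point (between the pads) lies 19 mm behind it; z points along the fingers, y is the line along which they close (so a half turn about z gives the same grasp; the last joint's range is limited). The gripper opens to 94 mm and grips with 3 to 60 N. Pads are 16 mm wide; open, the fingers measure 119 mm over their backs; the gripper's body (75 mm by 177 mm) begins 78 mm behind the grasp point.
Start: joints at [-1.226, 0.087, 1.371, -0, 1.684, -0.103], TCP at [0.238, -0.496, 0.206] pointing down, gripper open.
Joint ranges: [-3.1, 3.1], [-0.76, 2.03], [0.27, 2.55], [-1.08, 4.22], [0.17, 2.65], [-2.57, 2.57]. Speed limits (rad/s): [2.79, 2.79, 3.14, 3.14, 3.14, 3.14].

INTERFACE

Orientations are given as a 3x3 rotation matrix whose columns are the frame's x, y, z axes.
In Python, from workcell import robot gives the robot as it stands.
- The arm moves only by the tool move_arm, never from a script. Its argument "plan" is a list that holds one entry, the list of rows, each a list of 4 numbers: the shift along the tool's x, y, z scaled (see below), then the turn about the tool's z scaled (see below). In form: [[[tx, ty, tz, turn], ...]]. A call has exactly 5 rows; each row shifts and turns the commanded pose from where the row before left it, along the tool's axes as they then stand; what a row does not reach is not made up. The controller multiplies each number of a shift by 40 mm and each number of a turn by 8 degrees. A row lasts 1/8 s, in which the tool goes at most 62.5 mm and 10.7 degrees, less where a joint would pass 70% of its speed; a pose out of reach is approached as far as the arm can. A call with a number of a shift or a turn outside -1 to 1 is refused whole. A call with a gripper value outside its range is refused whole. "hand" is the opening, from 0 (shut) to 1 (fully open), set as the call begins (left out, the last holds). The fingers move at their own pace and stop on an object; "newtons" is the grip in N (left out, the last holds). Time passes only in rows, so rows that do not move let the fingers close, or fill a call up. It gives the time, the measured TCP pose, the force, the opening and the grip force at its end, in the units of the state.
- robot.get_obs(): the state, without advancing time (a new reading comes with each control period).
- robot.grab_frame(name): name is "scene" or "top" or "wrist"; returns a dict with "img" (384x512x3 uint8, blue, green, red), "intrinsics" (3x3 intrinsics, pixels), "R" (3x3) and "t" (3): a world point X has camera coordinates R X + t; the wrist camera has in their place "mount" (4x4, takes a point from camera to tool coordinates, whose origin is the TCP and whose axes are the flange's). Camera axes: x right, y down, z forward; pixel columns grow to the right and rows downward; lengths in m; the calibration is good to about 2 mm. The wrist camera is an equidistant fisheye: a pixel r from the principal point sees the ray r / f radians off the axis. A picture is of the moment at which its call begins: read the wrist's pose just before it. There is no depth.
- robot.close_job(): hands the job in; it is judged then, once.
The state is a dict: "t": time; "q": joint angles; "joint_velocities": joint speeds; "tau": joint torques, N m; "eef_pos": TCP position; "orientation": TCP orientation; "contact_force": force on the tool from outside, world axes, zero at the start; "ft_torque": the same for the moment, N m; "gripper_width": opening from 0.0 (shut) to 1.0 (fully open); "grip_force": force on a finger pad.
Only numpy, scipy, OpenCV 4.12 (cv2) and the standard library are available. Lean on these libraries where they do the work, as an engineer would, in place of code of your own. Each camera call takes 0.05 s, during which the arm holds its last target. There are 200 camera calls.

TASK

First move the copper chutney pot off the spice box's cover and set it down upright, without dropping it, on the steel plate. Then draw the red-handled knife out of its wooden rest, from which only the blade sticks out, lay it down on the table clear of the rest and let go, and take it again by the handle. With its blade under the cover's front edge, where there is a slot, lever the cover open until it stands nearly upright or further, keeping your grip on the handle and with no robot fingers on the box or cover, then lay the knife flat on the table; leave the tumbler, bowl and shaker alone.

Things in the scene. Friction and masses are not known exactly. Their poses are not given: they have to be found in the camera images.
- spice_box: Fixed dark steel box, 120 (x) x 160 (y) x 55 mm high, walls 4 mm. Origin: centre of the underside, on the table; x points from the front wall (about facing the robot) to the hinge side, z up. In the front wall (outer face x = -60 mm) is a pry slot, y -30 to 30 mm, from 43.5 mm above the table up to the closed cover's underside at 55 mm; inside, the box is free above 35 mm.
- cover (a joint): Angle of the silver cover (rad): 0 closed, grows as its front edge rises, 1.57 upright, stops at 1.8. A plate 118 (hinge to front edge) x 160 x 5 mm (top at 60 mm when closed), 0.12 kg, no handle; a 60 mm brass strip on its top at the front edge marks the slot. The hinge is stiff (friction 0.11 N m): it stays where it is left; about 2 N at the front edge lifts it.
- cover_hinge (a point): Point on the cover's hinge axis, at its middle: at (58, 0, 55) mm in the box's frame. The axis runs along the box's y and lies level with the closed cover's underside. Two brass hinge barrels mark this side.
- cover_edge (a point): Middle of the cover's front edge, at its underside, 118 mm from the hinge axis; moves with the cover. Closed: directly above the slot, at (-60, 0, 55) mm in the box's frame.
- pot: Loose round copper chutney pot, closed, 62 mm high with a small knob; straight sides of 56 mm diameter from 3 to 43 mm, lid rim of 59 mm diameter at 43 to 46 mm. About 0.2 kg. Origin: centre of its underside, z up. It starts standing on the cover, within 25 mm of its middle.
- plate: Fixed round steel plate, 200 mm in diameter, rim 16 mm high, its flat middle (at least 60 mm in radius) about 5 mm above the table. Origin: centre of its underside on the table. It may stand on either side of the box.
- rack: Fixed dark wooden knife rest, 140 (x) x 60 (y) x 38 mm high, left or right of the box. Origin: centre of its underside; its mouth, at x = +70 mm, faces its +x (about away from the robot). Inside 44 mm wide, no floor, roof underside at 28 mm, closed at the back. The knife lies lengthwise in it, handle wholly under the roof; only 60 to 70 mm of blade sticks out.
- knife: Loose table knife, 190 mm long, 0.12 kg, lying flat. Origin: underside of the handle, at the handle's middle; x points to the blade tip, z up as it lies. Red handle 100 (x -50 to 50) x 20 wide x 18 mm high. Steel blade x 50 to 140 mm, 22 mm wide, 3 mm thick, 7.5 to 10.5 mm above the handle's underside, round tip. Balances about 10 mm ahead of the handle's middle.
- knife_grip (a point): Centre of the knife's handle, at (0, 0, 9) mm in the knife's frame.
- knife_tip (a point): End of the blade, at mid thickness, at (140, 0, 9) mm in the knife's frame.
- tumbler: Loose glass tumbler, 72 mm across, 100 mm high; origin at the centre of its underside. Not to be moved.
- bowl: Loose green glass bowl, 90 mm across, 50 mm high; origin at the centre of its underside. Not to be moved.
- shaker: Loose white shaker with steel cap, 44 mm across, 85 mm high; origin at the centre of its underside. Not to be moved.
Things that resemble listed ones, but are neither listed nor needed, are in the scene too. There is more than one size of the spice_box; the job needs the smaller.

How it is judged:
By the outcome, as a careful person would: the job done as asked, in the order asked, and still so for the second after the job is handed in, with the robot touching nothing.
It also fails if it takes over 72 s, if anything falls off the work surface, if the arm or the gripper's body presses on something with over 40 N, if the wrist force passes 120 N, or if a joint passes its speed limit or range.

## Working session

There is one attempt and no reset: what is moved stays moved. The work goes in short steps, Python scripts to look and compute and a tool call to move; the robot and the scene stay as the last step left them, time stands still between calls to the robot, and variables do not carry over. Pictures are saved under pics/ and viewed, at most 13 in all, crops included, and the job is handed in when it is done.

Besides the shell and the picture viewer there is one more tool, called after "Call:" as a command line: name --argument value ..., lists and objects as JSON in quotes. move_arm: Moves the arm, as the interface text tells. Shifts and turns lie within -1 to 1; 1 stands for 40 mm of shift or 8 degrees of turn. Its arguments: {"type":"object","properties":{"plan":{"type":"array"},"hand":{"type":"number"},"newtons":{"type":"number"}},"required":["plan"]}

```bash
mkdir -p pics; ls
cat > h.py <<'E'
import numpy as np, cv2
from workcell import robot
def ray(f,u,v):
    K=f["intrinsics"];R=np.array(f["R"]);t=np.array(f["t"])
    d=R.T@np.linalg.solve(np.array(K),[u,v,1.]);return -R.T@t,d
def onz(f,u,v,z):
    c,d=ray(f,u,v);return c+d*(z-c[2])/d[2]
def proj(f,X):
    p=np.array(f["intrinsics"])@(np.array(f["R"])@np.array(X,float)+np.array(f["t"]));return p[:2]/p[2]
E
python3 - <<'E'
from h import *
import pickle
o=robot.get_obs();print(o)
F={n:robot.grab_frame(n) for n in("top","scene")}
pickle.dump(F,open("F0.pkl","wb"))
for n in F: cv2.imwrite(f"pics/{n}0.png",cv2.resize(F[n]["img"],(800,600),interpolation=cv2.INTER_CUBIC)); c,d=ray(F[n],256,192);print(n,c,d,F[n]["intrinsics"])
E
```

```text
pics
{'t': 0.0, 'q': array([-1.22608810e+00,  8.79319654e-02,  1.37224680e+00, -1.49468158e-06,
        1.68357648e+00, -1.03095558e-01]), 'joint_velocities': array([-0.00028323,  0.00089222, -0.00023842,  0.00052981,  0.00042838,
        0.00052719]), 'tau': array([-6.09032140e-04, -3.40177524e+01, -3.02426398e+01,  7.18090148e-02,
        3.32228048e-02, -1.90115384e-04]), 'eef_pos': array([ 0.23795589, -0.4952575 ,  0.20432054]), 'orientation': array([[ 9.01400363e-01,  4.32985970e-01, -7.32186170e-04],
       [ 4.32986532e-01, -9.01398093e-01,  2.03487582e-03],
       [ 2.21081463e-04, -2.15126455e-03, -9.99997662e-01]]), 'contact_force': array([0.32857163, 0.55122149, 0.03728299]), 'ft_torque': array([-0.02655377,  0.07379332,  0.05659454]), 'grip_force': 0.0, 'gripper_width': 0.9982597829904517}
top [ 0.41771657 -0.01207072  1.01311365] [ 0.15301027 -0.016113   -0.98814812] [[404.73362222   0.         258.55285804]
 [  0.         404.73362222 188.64553578]
 [  0.           0.           1.        ]]
scene [ 1.08210382 -0.71942315  0.57608574] [-0.4996245   0.69621851 -0.51569403] [[408.64302019   0.         252.20088191]
 [  0.         408.64302019 186.23891419]
 [  0.           0.           1.        ]]
```

View pics/top0.png

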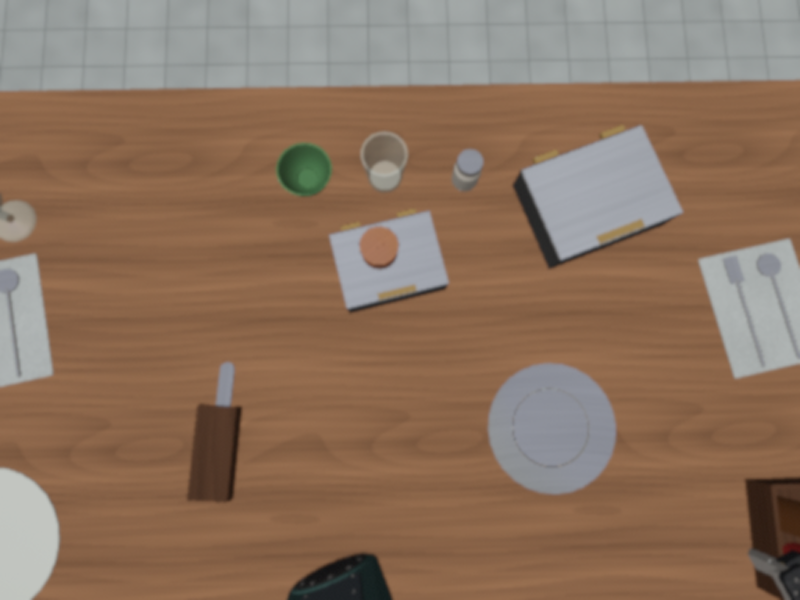

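View pics/scene0.png

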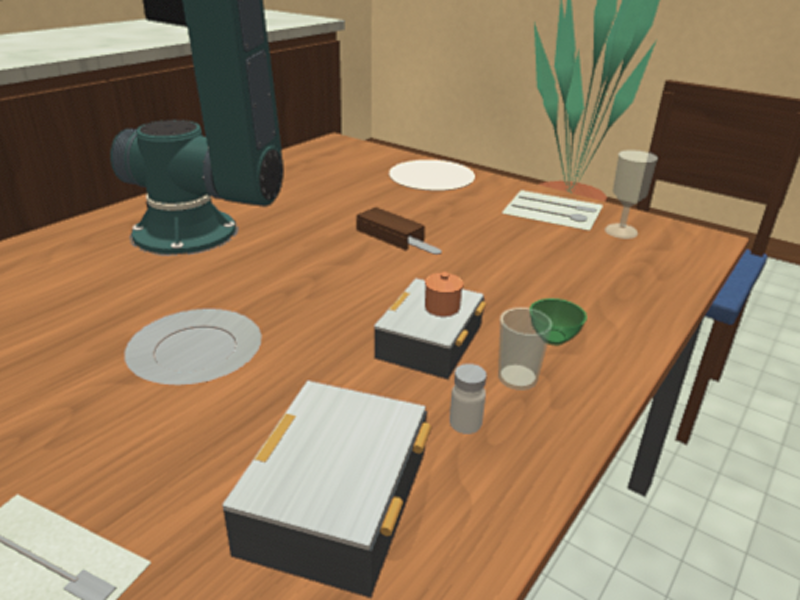

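The top view (800x600) shows the small box's cover with corners at about (330,235), (430,212), (448,285) and (347,308). The pot is at (380,245), the plate at (552,428), and the rack at (215,450) with the blade tip at (227,363). The scene view agrees, with the tumbler, bowl and shaker just behind the box.

```bash
cat > m.py <<'E'
from h import *
import pickle
F=pickle.load(open("F0.pkl","rb"));f=F["top"];s=F["scene"]
hsv=cv2.cvtColor(f["img"],cv2.COLOR_BGR2HSV)
def comp(m,u,v):
    n,l=cv2.connectedComponents(m.astype(np.uint8));return l==l[int(v),int(u)]
def rect(m):
    c=max(cv2.findContours(m.astype(np.uint8),0,2)[0],key=cv2.contourArea);return c
k=.64
for p in[(420,260),(380,245),(552,400),(215,450),(227,385),(397,292),(200,550)]:print(p,hsv[int(p[1]*k),int(p[0]*k)])
grey=(hsv[...,1]<60)&(hsv[...,2]>110)
cov=comp(grey,420*k,260*k)
# fill the cover by hull -> corners
def metric(m,z,shape=None):
    c=cv2.convexHull(rect(m)).reshape(-1,2)+0.
    return np.array([onz(f,u,v,z)[:2] for u,v in c],np.float32)
r=cv2.minAreaRect(metric(cov,.06));print("cover",r,cv2.boxPoints(r))
r=cv2.minAreaRect(metric(comp(grey,227*k,385*k),.009));print("blade",r,cv2.boxPoints(r).tolist())
r=cv2.minEnclosingCircle(metric(comp(grey,552*k,400*k),.014));print("plate",r)
cop=(hsv[...,0]<14)&(hsv[...,1]>120)&(hsv[...,2]>130)
m=comp(cop,380*k,242*k);print("pot px",m.sum(),"z106 top",cv2.minEnclosingCircle(metric(m,.106)))
dk=(hsv[...,2]<95)
r=cv2.minAreaRect(metric(comp(dk,215*k,450*k),.038));print("rack",r,cv2.boxPoints(r).tolist())
gr=(abs(hsv[...,0].astype(int)-70)<20)&(hsv[...,1]>100)
for n,p,z in(("tumbler base",(385,178),0),("tumbler rim",(384,155),.1),("shaker top",(469,162),.085),("bowl",(304,170),.05)):print(n,onz(f,p[0]*k,p[1]*k,z))
E
python3 m.py
```

```text
(420, 260) [113  18 174]
(380, 245) [ 11 117 166]
(552, 400) [113  22 153]
(215, 450) [ 11 128  80]
(227, 385) [111  22 154]
(397, 292) [ 19 107 159]
(200, 550) [ 13 123 133]
cover ((0.6311092972755432, -0.010488122701644897), (0.12073127925395966, 0.16330663859844208), 12.904422760009766) [[ 0.554033    0.05562178]
 [ 0.5905035  -0.10356038]
 [ 0.7081856  -0.07659803]
 [ 0.6717151   0.08258414]]
blade ((0.44734111428260803, 0.24887214601039886), (0.024551311507821083, 0.06632042676210403), 84.85790252685547) [[0.41321414709091187, 0.23961791396141052], [0.4792676568031311, 0.23367387056350708], [0.4814680814743042, 0.2581263780593872], [0.41541457176208496, 0.26407042145729065]]
plate ((0.3675023913383484, -0.258903831243515), 0.10072778910398483)
pot px 84579 z106 top ((1.0132200717926025, -0.045304715633392334), 0.628879964351654)
rack ((0.34561687707901, 0.2547481060028076), (0.06674499809741974, 0.1376449018716812), 85.38068389892578) [[0.2743303179740906, 0.22702661156654358], [0.4115281105041504, 0.2159413993358612], [0.41690343618392944, 0.28246960043907166], [0.27970564365386963, 0.29355481266975403]]
tumbler base [ 0.78167713 -0.00861357  0.        ]
tumbler rim [ 0.78223829 -0.00820188  0.1       ]
shaker top [ 0.77446643 -0.13902036  0.085     ]
bowl [0.77945925 0.11966138 0.05      ]
```

```bash
cat > m2.py <<'E'
from h import *
import pickle
F=pickle.load(open("F0.pkl","rb"));f=F["top"];s=F["scene"]
hsv=cv2.cvtColor(f["img"],cv2.COLOR_BGR2HSV)
poly=np.array([[330,235],[430,212],[448,285],[347,308]])*.64
M=np.zeros(hsv.shape[:2],np.uint8);cv2.fillPoly(M,[poly.astype(int)],1)
m=((M>0)&(hsv[...,1]>60)).astype(np.uint8)
for c in cv2.findContours(m,0,2)[0]:
    if cv2.contourArea(c)>100:
        p=c.reshape(-1,2);w=np.array([onz(f,u,v,.106)[:2] for u,v in p+0.],np.float32);print(p.min(0),p.max(0),cv2.minEnclosingCircle(w),cv2.fitEllipse(w))
# scene check of pot axis x,y by columns at knob
hs=cv2.cvtColor(s["img"],cv2.COLOR_BGR2HSV);w=((hs[...,0]<14)&(hs[...,1]>100)).astype(np.uint8)
for X in[(0.659,0.012,.122),(0.659,0.012,.06)]:print(proj(s,X)/.64)
E
python3 m2.py
```

```text
[230 145] [254 170] ((0.63877272605896, 0.003253223840147257), 0.030478013679385185) ((0.6390252709388733, 0.002783917123451829), (0.05352048575878143, 0.06027579680085182), 94.64762878417969)
[456.24500494 271.97600376]
[453.37384552 307.266111  ]
```

Run:
```python
from h import *
import pickle
F=pickle.load(open("F0.pkl","rb"));s=F["scene"]
for x,y in[(.640,.003),(.645,.003),(.635,.003),(.640,-.002)]:print(x,y,proj(s,(x,y,.122))/.64,proj(s,(x,y,.063))/.64)
o=robot.get_obs();R=o["orientation"];p=o["eef_pos"]
for T in[(.640,.003,.20)]:print(R.T@(np.array(T)-p)/.04)
```

```text
0.64 0.003 [442.30059124 270.34514202] [439.99340631 303.91066956]
0.645 0.003 [445.09616166 271.3563334 ] [442.69863138 304.97851184]
0.635 0.003 [439.51991186 269.3393369 ] [437.30215848 302.84834456]
0.64 -0.002 [440.46094753 271.57588448] [438.20116363 305.22296579]
[14.45359649 -6.87739318  0.12724522]
```

Call:
move_arm --plan '[[[0.97,-0.46,0,0],[0.97,-0.46,0,0],[0.97,-0.46,0,0],[0.97,-0.46,0,0],[0.97,-0.46,0,0]]]' --hand 1

```text
t: 0.72
eef_pos: [0.3737, -0.3275, 0.2049]
orientation: [[0.901, 0.433, -0.001], [0.433, -0.901, 0.001], [-0.0, -0.001, -1.0]]
contact_force: [-0.4, 1.2, 0.2]
gripper_width: 1.004
grip_force: 0.0
```

Call:
move_arm --plan '[[[0.97,-0.46,0,0],[0.97,-0.46,0,0],[0.97,-0.46,0,0],[0.97,-0.46,0,0],[0.97,-0.46,0,0]]]'

```text
t: 1.35
eef_pos: [0.5087, -0.1606, 0.2049]
orientation: [[0.901, 0.433, -0.001], [0.433, -0.901, 0.0], [-0.001, -0.001, -1.0]]
contact_force: [0.1, -0.4, 0.5]
gripper_width: 1.0
grip_force: 0.0
```

Call:
move_arm --plan '[[[0.97,-0.46,0,0],[0.97,-0.46,0,0],[0.97,-0.46,0,0],[0.97,-0.46,0,0],[0,0,0,0]]]'

```text
t: 1.98
eef_pos: [0.6169, -0.026, 0.2039]
orientation: [[0.9, 0.436, -0.002], [0.436, -0.9, 0.001], [-0.002, -0.002, -1.0]]
contact_force: [0.2, 0.1, 0.3]
gripper_width: 1.0
grip_force: 0.0
```

```bash
cat >> h.py <<'E'
def rel(T):
    o=robot.get_obs();return np.round(o["orientation"].T@(np.array(T)-o["eef_pos"])/.04,2)
def yaw(o): R=o["orientation"];return np.degrees(np.arctan2(R[1,0],R[0,0]))
E
python3 - <<'E'
from h import *
o=robot.get_obs();f=robot.grab_frame("wrist");print(o["t"],o["eef_pos"],yaw(o),rel((.642,.004,.071)),np.degrees(o["q"]))
cv2.imwrite("pics/w1.png",f["img"]);print(f["intrinsics"],f["mount"])
E
```

```text
1.975 [ 0.61689953 -0.02599321  0.20389059] 25.87841722345978 [ 0.93 -0.43  3.33] [-7.68526154e+00  1.37767485e+01  6.86733020e+01  2.29222853e-02
  9.76787533e+01  5.64394331e+01]
[[297.31863964   0.         257.42500252]
 [  0.         297.31863964 188.38986569]
 [  0.           0.           1.        ]] [[-1.59441684e-03 -9.71340725e-01 -2.37686042e-01  6.79053111e-02]
 [ 9.99998555e-01 -1.68908132e-03  1.94621998e-04 -1.57833344e-04]
 [-5.90515326e-04 -2.37685388e-01  9.71342014e-01 -1.79812569e-01]
 [ 0.00000000e+00  0.00000000e+00  0.00000000e+00  1.00000000e+00]]
```

View pics/w1.png

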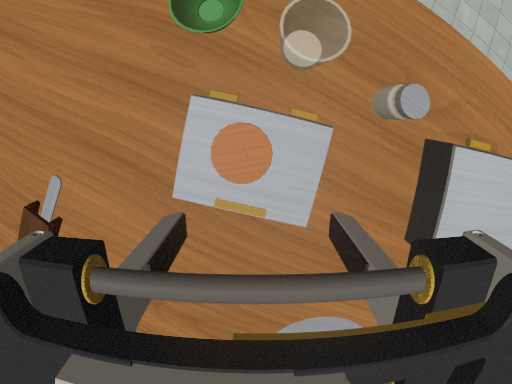

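The wrist view shows the pot lid as a circle centred at (241,153), and the cover with corners at (191,96), (332,127), (307,226) and (173,197). I'll convert these to world positions.

```bash
cat >> h.py <<'E'
def wonz(f,o,u,v,z):
    K=np.array(f["intrinsics"]);M=np.array(f["mount"]);x=(u-K[0,2]);y=(v-K[1,2]);r=np.hypot(x,y);th=r/K[0,0]
    d=np.array([x/r*np.sin(th),y/r*np.sin(th),np.cos(th)])
    R=o["orientation"];c=R@M[:3,3]+o["eef_pos"];d=R@M[:3,:3]@d
    return c+d*(z-c[2])/d[2]
E
python3 - <<'E'
from h import *
o=robot.get_obs()
f=robot.grab_frame("wrist")
print("pot",wonz(f,o,241.5,153.5,.106))
for p in[(191,96),(332,127),(307,226),(173,197)]:print(wonz(f,o,*p,.06))
print("tip",wonz(f,o,56,177,.009),"blade root",wonz(f,o,47,218,.009))
T=wonz(f,o,241.5,153.5,.106);T[2]=.072;print(rel(T))
E
```

```text
pot [0.63977481 0.00066885 0.106     ]
[0.66777765 0.07802372 0.06      ]
[ 0.70423453 -0.07637089  0.06      ]
[ 0.58977205 -0.10468975  0.06      ]
[0.55373715 0.05155113 0.06      ]
tip [0.47707348 0.24695538 0.009     ] blade root [0.40122961 0.24893177 0.009     ]
[ 0.86 -0.39  3.31]
```

Call:
move_arm --plan '[[[0.87,-0.4,0,0],[0,0,1,0],[0,0,1,0],[0,0,1,0],[0,0,0.3,0]]]'

```text
t: 2.7
eef_pos: [0.6379, -0.0001, 0.0701]
orientation: [[0.902, 0.431, -0.006], [0.431, -0.902, 0.0], [-0.006, -0.003, -1.0]]
contact_force: [-0.2, 0.3, 0.1]
gripper_width: 0.999
grip_force: 0.0
```

Call:
move_arm --plan '[[[0,0,0,0],[0,0,0,0],[0,0,0,0],[0,0,0,0],[0,0,0,0]]]' --hand 0 --newtons 20

```text
t: 3.32
eef_pos: [0.6413, 0.0016, 0.075]
orientation: [[0.901, 0.433, 0.002], [0.433, -0.901, 0.0], [0.002, 0.0, -1.0]]
contact_force: [-1.4, 2.0, 4.5]
gripper_width: 0.607
grip_force: 20.0
```

Call:
move_arm --plan '[[[0,0,0,0],[0,0,0,0],[0,0,-0.2,0],[0,0,-0.5,0],[0,0,-1,0]]]'

```text
t: 3.95
eef_pos: [0.6391, 0.0009, 0.1399]
orientation: [[0.901, 0.433, -0.006], [0.433, -0.901, -0.0], [-0.005, -0.002, -1.0]]
contact_force: [0.5, 0.7, -2.0]
gripper_width: 0.611
grip_force: 20.0
```

Run:
```python
from h import *
o=robot.get_obs();print(o["eef_pos"],o["gripper_width"],rel((.367,-.258,.08)),rel((.367,-.258,.0185)))
```

```text
[0.63911561 0.00092981 0.13990786] 0.6108697179540258 [-8.93  2.9   1.54] [-8.92  2.9   3.07]
```

Call:
move_arm --plan '[[[-0.5,0.16,0,0],[-0.97,0.32,0,0],[-0.97,0.32,0,0],[-0.97,0.32,0,0],[-0.97,0.32,0,0]]]'

```text
t: 4.58
eef_pos: [0.5068, -0.1278, 0.1424]
orientation: [[0.901, 0.433, 0.001], [0.433, -0.901, -0.001], [0.0, 0.001, -1.0]]
contact_force: [0.2, -0.0, -1.4]
gripper_width: 0.607
grip_force: 20.0
```

Call:
move_arm --plan '[[[-0.97,0.32,0,0],[-0.97,0.32,0,0],[-0.97,0.32,0,0],[-0.97,0.32,0,0],[-0.66,0.18,0,0]]]'

```text
t: 5.2
eef_pos: [0.368, -0.2594, 0.1425]
orientation: [[0.902, 0.432, 0.001], [0.432, -0.902, -0.002], [-0.0, 0.002, -1.0]]
contact_force: [0.2, -0.4, -1.3]
gripper_width: 0.609
grip_force: 20.0
```

Call:
move_arm --plan '[[[0,0,1,0],[0,0,1,0],[0,0,0.5,0],[0,0,0.2,0],[0,0,0,0]]]'

```text
t: 5.82
eef_pos: [0.3695, -0.2582, 0.034]
orientation: [[0.901, 0.433, 0.0], [0.433, -0.901, -0.0], [-0.0, 0.001, -1.0]]
contact_force: [-0.3, -0.9, -1.9]
gripper_width: 0.609
grip_force: 20.0
```

Run:
```python
from h import *
o=robot.get_obs();print(o["eef_pos"],o["contact_force"],rel((.367,-.258,.0205)))
```

```text
[ 0.36945708 -0.25823277  0.03400982] [-0.30546677 -0.87291998 -1.88534287] [-0.05 -0.03  0.34]
```

Call:
move_arm --plan '[[[0,0,0.15,0],[0,0,0.1,0],[0,0,0.05,0],[0,0,0.03,0],[0,0,0,0]]]'

```text
t: 6.45
eef_pos: [0.3693, -0.258, 0.0203]
orientation: [[0.901, 0.433, 0.0], [0.433, -0.901, -0.0], [0.0, 0.0, -1.0]]
contact_force: [0.1, 0.3, -2.3]
gripper_width: 0.606
grip_force: 20.0
```

Call:
move_arm --plan '[[[0,0,0.02,0],[0,0,0.02,0],[0,0,0,0],[0,0,0,0],[0,0,0,0]]]'

```text
t: 7.08
eef_pos: [0.3693, -0.2582, 0.02]
orientation: [[0.901, 0.433, -0.0], [0.433, -0.901, -0.001], [-0.0, 0.001, -1.0]]
contact_force: [-2.9, 1.4, 6.3]
gripper_width: 0.607
grip_force: 20.0
```

Call:
move_arm --plan '[[[0,0,0,0],[0,0,0,0],[0,0,-0.2,0],[0,0,-0.8,0],[0,0,-1,0]]]' --hand 0.82

```text
t: 7.7
eef_pos: [0.3688, -0.2575, 0.0991]
orientation: [[0.901, 0.433, -0.001], [0.433, -0.901, 0.001], [-0.001, -0.002, -1.0]]
contact_force: [0.1, 0.1, -0.3]
gripper_width: 0.821
grip_force: 0.0
```

Call:
move_arm --plan '[[[0,0,-1,0],[0,0,-1,0.96],[0,0,0,0.96],[0,0,0,0.96],[0,0,0,0.96]]]'

```text
t: 8.32
eef_pos: [0.3695, -0.258, 0.1794]
orientation: [[0.996, -0.093, 0.001], [-0.093, -0.996, -0.001], [0.001, 0.001, -1.0]]
contact_force: [-0.2, 0.4, -0.1]
gripper_width: 0.82
grip_force: 0.0
```

Run:
```python
from h import *
o=robot.get_obs();print(o["t"],o["eef_pos"],yaw(o),rel((.40,.249,.12)))
f=robot.grab_frame("top");cv2.imwrite("pics/top1.png",f["img"])
```

```text
8.325 [ 0.36948723 -0.25804524  0.17938017] -5.314670266215744 [ -0.42 -12.69   1.48]
```

View pics/top1.png

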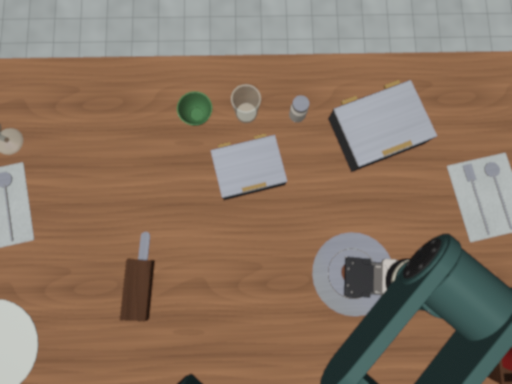

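The cover is now clear. The pot, at about (352,275) on the plate, is hidden under the gripper, so I'll check it later. Next I move to the knife.

Call:
move_arm --plan '[[[0,-1,0,0],[0,-1,0,0],[0,-1,0,0],[0,-1,0,0],[0,-1,0,0]]]'

```text
t: 9.0
eef_pos: [0.387, -0.0575, 0.1792]
orientation: [[0.996, -0.087, 0.001], [-0.087, -0.996, -0.0], [0.001, 0.0, -1.0]]
contact_force: [0.2, -0.1, -0.2]
gripper_width: 0.817
grip_force: 0.0
```

Call:
move_arm --plan '[[[0,-1,0,0],[0,-1,0,0],[0,-1,0,0],[0,-1,0,0],[0,-1,0,0]]]'

```text
t: 9.62
eef_pos: [0.4047, 0.1419, 0.1792]
orientation: [[0.996, -0.086, 0.001], [-0.086, -0.996, 0.0], [0.001, -0.0, -1.0]]
contact_force: [-0.2, 1.2, 0.6]
gripper_width: 0.82
grip_force: 0.0
```

Call:
move_arm --plan '[[[0,-1,0,0],[0,-1,0,0],[0,-0.69,0,0],[0,0,0,0],[0,0,0,0]]]'

```text
t: 10.25
eef_pos: [0.4141, 0.2471, 0.1788]
orientation: [[0.996, -0.088, 0.0], [-0.088, -0.996, -0.001], [0.0, 0.001, -1.0]]
contact_force: [0.3, 0.1, 0.5]
gripper_width: 0.818
grip_force: 0.0
```

```bash
cat > kn.py <<'E'
from h import *
import sys
o=robot.get_obs();f=robot.grab_frame("wrist");t=robot.grab_frame("top");cv2.imwrite(sys.argv[1],f["img"])
print(o["t"],o["eef_pos"],yaw(o))
hsv=cv2.cvtColor(f["img"],cv2.COLOR_BGR2HSV)
m=((hsv[...,1]<60)&(hsv[...,2]>110)).astype(np.uint8);m[230:]=0
for c in cv2.findContours(m,0,2)[0]:
    if cv2.contourArea(c)>150:
        p=c.reshape(-1,2);w=np.array([wonz(f,o,u,v,.0105)[:2] for u,v in p+0.],np.float32);r=cv2.minAreaRect(w);print(p.min(0),p.max(0),r,cv2.boxPoints(r).round(4).tolist())
h=cv2.cvtColor(t["img"],cv2.COLOR_BGR2HSV);b=h[260:300,325:375];print("copper px on plate",((b[...,0]<14)&(b[...,1]>90)).sum())
m=((h[...,0]<16)&(h[...,1]>60)).astype(np.uint8);M=np.zeros_like(m);cv2.circle(M,(353,274),36,1,-1)
for c in cv2.findContours(m*M,0,2)[0]:
    if cv2.contourArea(c)>100:print("pot",cv2.minEnclosingCircle(np.array([onz(t,u,v,.051)[:2] for u,v in c.reshape(-1,2)+0.],np.float32)))
E
python3 kn.py pics/w2.png
```

```text
10.25 [0.41405249 0.24709854 0.1787571 ] -5.0256612240414285
[244 120] [262 179] ((0.44389018416404724, 0.2492983192205429), (0.021528178825974464, 0.07014607638120651), 84.83782958984375) [[0.40799999237060547, 0.24169999361038208], [0.4778999984264374, 0.2354000061750412], [0.4797999858856201, 0.25690001249313354], [0.4099000096321106, 0.2632000148296356]]
[ 0 33] [ 60 186] ((0.5484562516212463, 0.6087836623191833), (0.19524556398391724, 0.15462841093540192), 11.333699226379395) [[0.4375, 0.6654000282287598], [0.46790000796318054, 0.5138000249862671], [0.6593999862670898, 0.5522000193595886], [0.6290000081062317, 0.7038000226020813]]
[402   0] [507  47] ((0.6177462339401245, -0.059819526970386505), (0.06650804728269577, 0.19081737101078033), 12.341728210449219) [[0.5648999810218811, 0.02630000002682209], [0.6057000160217285, -0.16009999811649323], [0.6705999970436096, -0.14589999616146088], [0.629800021648407, 0.04050000011920929]]
[4 0] [30 28] ((0.706035852432251, 0.5957229137420654), (0.06539952009916306, 0.04683609679341316), 67.3104248046875) [[0.6718000173568726, 0.5745999813079834], [0.7149999737739563, 0.5565000176429749], [0.7402999997138977, 0.6169000267982483], [0.6970000267028809, 0.6348999738693237]]
copper px on plate 482
pot ((0.3706536591053009, -0.2543010115623474), 0.03171488270163536)
```

View pics/w2.png

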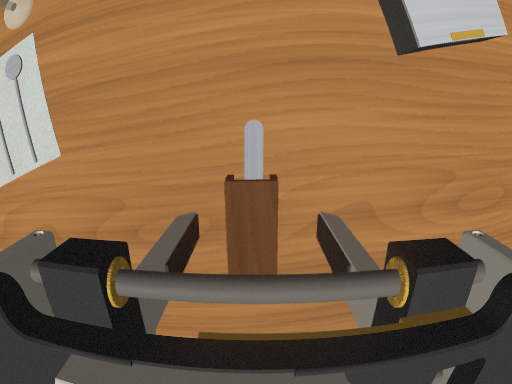

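The wrist view shows the blade tip at (254,121) and the rack mouth at row 178, with the knife lined up with the tool. The pot stands near the centre of the plate.

Call:
move_arm --plan '[[[1,-0.12,0,0],[0.07,0,1,0],[0,0,1,0],[0,0,1,0],[0,0,0.6,0]]]' --hand 0.6

```text
t: 10.98
eef_pos: [0.4561, 0.247, 0.0325]
orientation: [[0.996, -0.09, -0.003], [-0.09, -0.996, -0.001], [-0.003, 0.002, -1.0]]
contact_force: [-0.7, 0.2, -0.2]
gripper_width: 0.601
grip_force: 0.0
```

Call:
move_arm --plan '[[[0,0,0.4,0],[0,0,0.3,0],[0,0,0.05,0],[0,0,0,0],[0,0,0,0]]]'

```text
t: 11.6
eef_pos: [0.4579, 0.249, 0.0057]
orientation: [[0.996, -0.088, 0.002], [-0.088, -0.996, 0.001], [0.002, -0.001, -1.0]]
contact_force: [-0.6, -0.4, 0.1]
gripper_width: 0.598
grip_force: 0.0
```

Run:
```python
from h import *
o=robot.get_obs();print(o["eef_pos"],yaw(o),rel((.457,.248,.003)))
```

```text
[0.45788187 0.2489729  0.00565826] -5.058998045823922 [-0.02  0.03  0.07]
```

Call:
move_arm --plan '[[[0,0,0.07,0],[0,0,0,0],[0,0,0,0],[0,0,0,0],[0,0,0,0]]]' --hand 0 --newtons 30

```text
t: 12.22
eef_pos: [0.4572, 0.2487, 0.0019]
orientation: [[0.996, -0.088, 0.0], [-0.088, -0.996, -0.0], [0.0, 0.0, -1.0]]
contact_force: [0.1, -0.4, 0.2]
gripper_width: 0.224
grip_force: 30.0
```

Call:
move_arm --plan '[[[0.1,0,0,0],[0.4,0,0,0],[0.6,0,0,0],[0.6,0,0,0],[0.6,0,0,0]]]'

```text
t: 12.85
eef_pos: [0.5506, 0.2402, 0.0018]
orientation: [[0.996, -0.089, 0.0], [-0.089, -0.996, -0.0], [0.0, 0.0, -1.0]]
contact_force: [-1.3, 1.1, 0.8]
gripper_width: 0.222
grip_force: 30.0
```

Call:
move_arm --plan '[[[0.6,0,0,0],[0.6,0,0,0],[0.5,0,0,0],[0.2,0,0,0],[0,0,0,0]]]'

```text
t: 13.48
eef_pos: [0.6259, 0.2334, 0.0019]
orientation: [[0.996, -0.089, 0.002], [-0.089, -0.996, -0.0], [0.002, -0.0, -1.0]]
contact_force: [1.4, -0.4, 0.9]
gripper_width: 0.226
grip_force: 30.0
```

Call:
move_arm --plan '[[[0,0,0,0],[0,0,0,0],[0,0,-0.5,0],[-0.5,0,-1,0],[-1,0,-1,0]]]' --hand 0.6

```text
t: 14.1
eef_pos: [0.5651, 0.2391, 0.1043]
orientation: [[0.996, -0.089, 0.002], [-0.089, -0.996, 0.0], [0.002, -0.001, -1.0]]
contact_force: [0.1, 0.5, 1.0]
gripper_width: 0.597
grip_force: 0.0
```

Call:
move_arm --plan '[[[-1,0,-1,0],[-1,0,-0.6,0],[-1,0,0,0],[0,0,0,0],[0,0,0,0]]]'

```text
t: 14.72
eef_pos: [0.4457, 0.2498, 0.167]
orientation: [[0.996, -0.088, 0.002], [-0.088, -0.996, 0.001], [0.002, -0.001, -1.0]]
contact_force: [0.4, -0.1, 0.2]
gripper_width: 0.599
grip_force: 0.0
```

```bash
cat >> kn.py <<'E'
m=(((hsv[...,0]<6)|(hsv[...,0]>172))&(hsv[...,1]>140)).astype(np.uint8)
for c in cv2.findContours(m,0,2)[0]:
    if cv2.contourArea(c)>100:
        p=c.reshape(-1,2);w=np.array([wonz(f,o,u,v,.014)[:2] for u,v in p+0.],np.float32);r=cv2.minAreaRect(w);print("red",p.min(0),p.max(0),r,cv2.boxPoints(r).round(4).tolist())
E
python3 kn.py pics/w3.png
```

```text
14.725 [0.44569881 0.24984691 0.1670087 ] -5.046440172098254
[ 0 51] [ 61 206] ((0.5489058494567871, 0.6097134351730347), (0.19481824338436127, 0.15675011277198792), 11.40389633178711) [[0.43790000677108765, 0.6672999858856201], [0.46889999508857727, 0.5135999917984009], [0.6599000096321106, 0.5521000027656555], [0.6288999915122986, 0.7057999968528748]]
[248   4] [268  78] ((0.6029278635978699, 0.23494267463684082), (0.02233309857547283, 0.09013763815164566), 84.94316101074219) [[0.5570999979972839, 0.22779999673366547], [0.6467999815940857, 0.21979999542236328], [0.6488000154495239, 0.24210000038146973], [0.5590000152587891, 0.25]]
[0 4] [27 45] ((0.7142958045005798, 0.5910557508468628), (0.06397517770528793, 0.06320719420909882), 19.719449996948242) [[0.6735000014305115, 0.6100000143051147], [0.6948000192642212, 0.5504999756813049], [0.7551000118255615, 0.5720999836921692], [0.7336999773979187, 0.631600022315979]]
[404   0] [511  73] ((0.6293196082115173, -0.058144211769104004), (0.09963717311620712, 0.19209061563014984), 12.393341064453125) [[0.5600000023841858, 0.02500000037252903], [0.6013000011444092, -0.16259999573230743], [0.6985999941825867, -0.1412999927997589], [0.6574000120162964, 0.04639999940991402]]
copper px on plate 483
pot ((0.3706536591053009, -0.2543010115623474), 0.03171488270163536)
red [249  78] [266 165] ((0.5087181329727173, 0.24389448761940002), (0.018976503983139992, 0.09820307791233063), 85.0063705444336) [[0.45899999141693115, 0.2387000024318695], [0.5568000078201294, 0.23019999265670776], [0.5584999918937683, 0.249099999666214], [0.46059998869895935, 0.25760000944137573]]
```

View pics/w3.png

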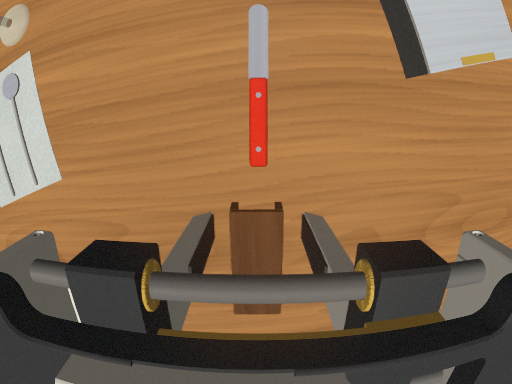

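The knife lies clear of the rack: the handle spans rows 78-165 and the blade tip is at (258,5). I'll regrasp it near the front of the handle.

Call:
move_arm --plan '[[[0.8,0,0,0],[0.8,0,0.6,0],[0.81,0.01,1,0],[0,0,1,0],[0,0,0.9,0]]]'

```text
t: 15.45
eef_pos: [0.542, 0.24, 0.0232]
orientation: [[0.996, -0.09, -0.002], [-0.09, -0.996, -0.001], [-0.002, 0.001, -1.0]]
contact_force: [-0.1, 0.7, 0.5]
gripper_width: 0.604
grip_force: 0.0
```

Call:
move_arm --plan '[[[0,0,0.4,0],[0,0,0.2,0],[0,0,0,0],[0,0,0,0],[0,0,0,0]]]'

```text
t: 16.08
eef_pos: [0.5421, 0.2412, 0.0033]
orientation: [[0.996, -0.088, 0.003], [-0.088, -0.996, 0.001], [0.002, -0.001, -1.0]]
contact_force: [0.5, -0.2, 0.8]
gripper_width: 0.603
grip_force: 0.0
```

Run:
```python
from h import *
o=robot.get_obs();print(o["eef_pos"],yaw(o),rel((.5416,.241,.002)))
```

```text
[0.54208504 0.24116409 0.00333601] -5.05838985500213 [-0.01  0.01  0.03]
```

Call:
move_arm --plan '[[[0,0,0.03,0],[0,0,0,0],[0,0,0,0],[0,0,0,0],[0,0,0,0]]]' --hand 0 --newtons 60

```text
t: 16.7
eef_pos: [0.5412, 0.2408, 0.0006]
orientation: [[0.996, -0.088, -0.0], [-0.088, -0.996, -0.0], [-0.0, 0.0, -1.0]]
contact_force: [-0.2, 0.2, 0.2]
gripper_width: 0.206
grip_force: 60.0
```

Call:
move_arm --plan '[[[0,0,-0.2,0],[0,0,-0.5,0],[0,0,-0.8,0],[0,0,-0.8,0],[0,0,0,0]]]'

```text
t: 17.32
eef_pos: [0.5435, 0.2416, 0.0964]
orientation: [[0.996, -0.088, 0.007], [-0.088, -0.996, 0.002], [0.007, -0.003, -1.0]]
contact_force: [0.2, -0.8, -1.8]
gripper_width: 0.211
grip_force: 60.0
```

Run:
```python
from h import *
o=robot.get_obs();print(o["eef_pos"],yaw(o),rel((.4536,-.0516,.0925)))
```

```text
[0.54345239 0.24159067 0.09642552] -5.061613867134212 [-1.59  7.5   0.06]
```

Call:
move_arm --plan '[[[-0.8,0.5,0,0],[-0.8,0.95,0,0],[0,1,0,0],[0,1,0,0],[0,1,0,0]]]'

```text
t: 17.95
eef_pos: [0.4602, 0.068, 0.0908]
orientation: [[0.996, -0.088, -0.003], [-0.088, -0.996, -0.0], [-0.003, 0.0, -1.0]]
contact_force: [0.4, -1.1, -1.1]
gripper_width: 0.207
grip_force: 60.0
```

Call:
move_arm --plan '[[[0,1,0,0],[0,1,0,0],[0,1,0,-0.75],[0,0,0,-0.75],[0,0,0,-0.75]]]'

```text
t: 18.58
eef_pos: [0.4499, -0.0508, 0.0908]
orientation: [[0.974, 0.226, -0.003], [0.226, -0.974, 0.001], [-0.003, -0.001, -1.0]]
contact_force: [0.2, 0.3, -0.4]
gripper_width: 0.209
grip_force: 60.0
```

Call:
move_arm --plan '[[[0,0,0,0],[0,0,0,0],[0,0,0,0],[0,0,0,0],[0,0,0,0]]]'

```text
t: 19.2
eef_pos: [0.4512, -0.0503, 0.0927]
orientation: [[0.975, 0.224, 0.0], [0.224, -0.975, -0.0], [0.0, 0.0, -1.0]]
contact_force: [0.9, -0.3, -1.1]
gripper_width: 0.208
grip_force: 60.0
```

```bash
cat > lk.py <<'E'
from h import *
import sys
o=robot.get_obs();s=robot.grab_frame("scene");w=robot.grab_frame("wrist");t=robot.grab_frame("top")
print(o["t"],o["eef_pos"],yaw(o),o["contact_force"].round(1),o["ft_torque"].round(2))
c=cv2.resize(s["img"][100:260,150:350],(750,600),interpolation=cv2.INTER_CUBIC)
if len(sys.argv)>1:cv2.imwrite(sys.argv[1],c)
b=np.array([.631,-.011,0]);X=np.array([.9748,.2233,0]);Z=np.array([0,0,1])
tip=o["eef_pos"]+o["orientation"]@np.array([.107,0,-.0084]);print("nominal tip box",(tip-b)@X*1e3,(tip-b)@[-.2233,.9748,0]*1e3,tip[2]*1e3)
hv=lambda i:cv2.cvtColor(i,cv2.COLOR_BGR2HSV)
print("tip px scene crop",(proj(s,tip)-[150,100])*3.75)
hsv=hv(w["img"]);m=(((hsv[...,0]<6)|(hsv[...,0]>172))&(hsv[...,1]>140)).astype(np.uint8)
p=np.argwhere(m)[:,::-1]
if len(p):print("red",p.min(0),p.max(0))
E
python3 lk.py pics/s1.png
```

```text
19.2 [ 0.45118096 -0.0503197   0.0927101 ] 12.935587362282225 [ 0.9 -0.3 -1.1] [-0.01 -0.    0.02]
nominal tip box -77.06322355263917 1.8884636512199844 101.11968652957476
tip px scene crop [362.77106706 279.39235503]
red [  4 179] [323 359]
```

View pics/s1.png

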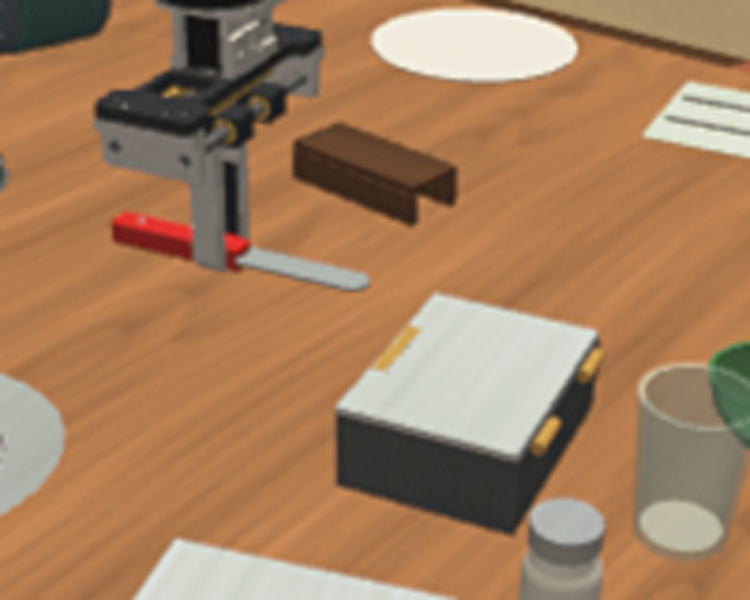

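The knife is held level: the blade tip is at (368,285) in the crop, and the cover's front corners are at (337,410) and (435,293). I'll check the offset between this camera and the cover.

Run:
```python
from h import *
s=robot.grab_frame("scene")
b=np.array([.631,-.011,0]);X=np.array([.9748,.2233,0]);Y=np.array([-.2233,.9748,0])
for x,y in[(-60,-80),(-60,80),(58,80),(58,-80)]:print((proj(s,b+X*x/1e3+Y*y/1e3+[0,0,.06])-[150,100])*3.75)
o=robot.get_obs();tip=o["eef_pos"]+o["orientation"]@np.array([.107,0,-.0084])
for d in[(0,0,0),(.004,0,0),(0,0,-.003),(.004,0,-.002)]:print(d,(proj(s,tip+np.array(d))-[150,100])*3.75)
print(rel(b+X*(-.060-.017-.107)+[0,0,.0406]))
```

```text
[330.95561801 401.34469639]
[431.10993186 288.34721431]
[593.55408395 326.36977229]
[511.77735045 449.80465639]
(0, 0, 0) [362.72660049 279.40676892]
(0.004, 0, 0) [367.62862206 281.29342249]
(0, 0, -0.003) [362.65399303 283.47339287]
(0.004, 0, -0.002) [367.5751042  284.00956776]
[0.   0.04 1.3 ]
```

The same camera offset applies to the cover and to the tip, so the nominal tip position holds. I'll descend and insert.

Call:
move_arm --plan '[[[0,0.04,0.5,0],[0,0,0.5,0],[0,0,0.3,0],[0,0,0,0],[0,0,0,0]]]'

```text
t: 20.02
eef_pos: [0.4521, -0.0521, 0.0414]
orientation: [[0.975, 0.224, 0.001], [0.224, -0.975, -0.0], [0.001, 0.001, -1.0]]
contact_force: [0.8, -0.3, -1.3]
gripper_width: 0.206
grip_force: 60.0
```

```bash
python3 lk.py
```

```text
20.025 [ 0.45211536 -0.05206746  0.04141982] 12.937600021851356 [ 0.8 -0.3 -1.3] [ 0.03 -0.08 -0.02]
nominal tip box -76.55221160628744 -0.016074769111458068 49.950156129036536
tip px scene crop [361.05251645 348.60964672]
red [  3 205] [327 360]
```

Call:
move_arm --plan '[[[0.2,0,0,0],[0.3,0,0,0],[0.3,0,0,0],[0.3,0,0,0],[0,0,0,0]]]'

```text
t: 20.8
eef_pos: [0.4953, -0.0419, 0.0405]
orientation: [[0.974, 0.225, -0.0], [0.225, -0.974, -0.0], [-0.0, 0.0, -1.0]]
contact_force: [-0.7, -0.3, -0.3]
gripper_width: 0.21
grip_force: 60.0
```

```bash
python3 lk.py pics/s2.png
```

```text
20.8 [ 0.49527121 -0.04189031  0.04053435] 12.975852916696853 [-0.7 -0.3 -0.3] [ 0.02 -0.03 -0.  ]
nominal tip box -32.19980828196492 0.3343344335304603 48.91816363551033
tip px scene crop [422.86436836 365.29847834]
red [ 98 204] [325 362]
```

View pics/s2.png

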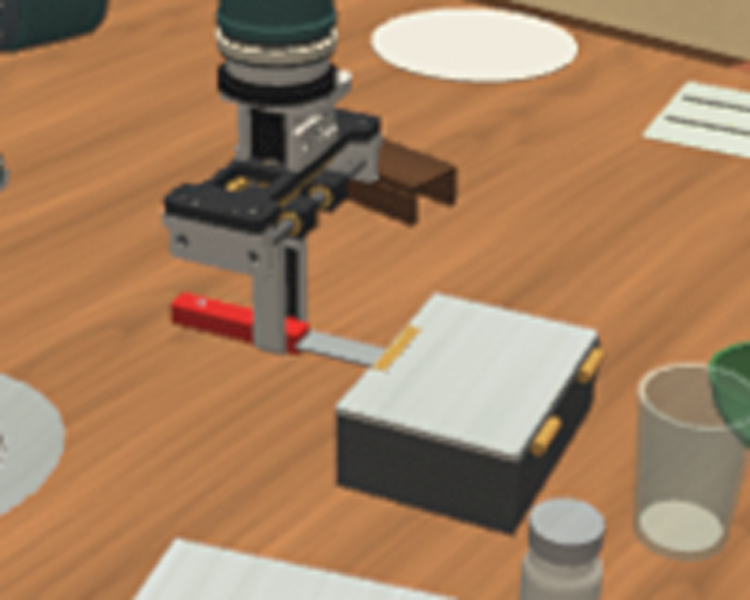

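The blade is in the slot, level and entering under the brass strip at (390,355). Now I lift along the arc.

Call:
move_arm --plan '[[[0,0,-0.12,0],[0.04,0,-0.39,0],[0.1,0,-0.38,0],[0.17,0,-0.36,0],[0,0,0,0]]]'

```text
t: 21.58
eef_pos: [0.5088, -0.0394, 0.0932]
orientation: [[0.975, 0.224, 0.006], [0.224, -0.975, -0.001], [0.005, 0.002, -1.0]]
contact_force: [-0.3, -0.3, -1.1]
gripper_width: 0.206
grip_force: 60.0
```

```bash
python3 lk.py pics/s3.png
```

```text
21.575 [ 0.50880521 -0.03939461  0.09319384] 12.956087259334092 [-0.3 -0.3 -1.1] [-0.03 -0.06 -0.01]
nominal tip box -18.496695589057015 -0.27613512836529713 102.15900570091796
tip px scene crop [445.43812847 299.24372012]
red [ 0 86] [325 362]
```

View pics/s3.png

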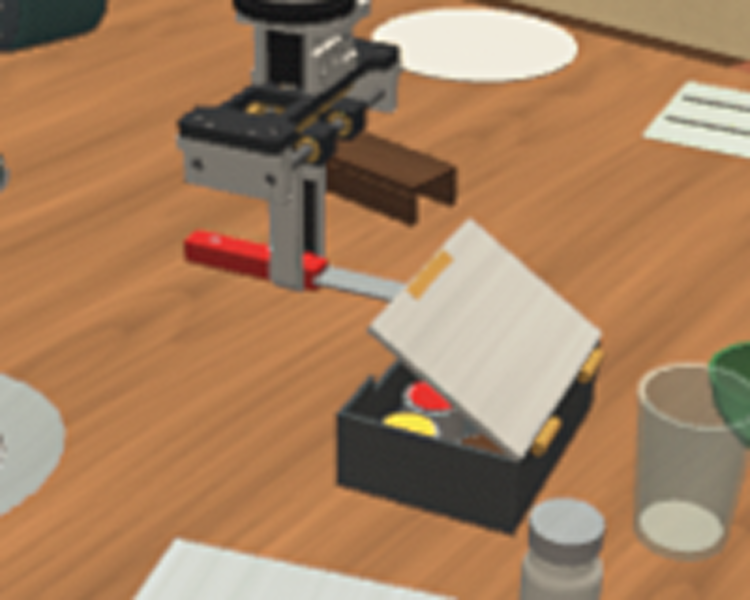

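The cover is lifting on the blade tip, now at about 32°, and the knife is still level. I'll continue the arc.

Call:
move_arm --plan '[[[0.22,0,-0.32,0],[0.28,0,-0.27,0],[0.32,0,-0.22,0],[0.36,0,-0.16,0],[0,0,0,0]]]'

```text
t: 22.35
eef_pos: [0.554, -0.0286, 0.1304]
orientation: [[0.974, 0.224, 0.002], [0.224, -0.974, -0.0], [0.002, 0.001, -1.0]]
contact_force: [0.1, -0.0, -0.7]
gripper_width: 0.211
grip_force: 60.0
```

Call:
move_arm --plan '[[[0.38,0,-0.1,0],[0.39,0,-0.03,0],[0.25,0,0,0],[0,0,0,0],[0,0,0,0]]]'

```text
t: 22.98
eef_pos: [0.5921, -0.0196, 0.1347]
orientation: [[0.975, 0.224, 0.0], [0.224, -0.975, -0.0], [0.0, 0.0, -1.0]]
contact_force: [0.3, 0.1, -2.4]
gripper_width: 0.203
grip_force: 60.0
```

```bash
python3 lk.py pics/s4.png
```

```text
22.975 [ 0.59214172 -0.01962308  0.13472476] 12.934582741195651 [ 0.3  0.1 -2.4] [ 0.04 -0.08  0.04]
nominal tip box 67.197812332755 0.33225609954439045 143.16069756295838
tip px scene crop [581.05445286 270.43464704]
red [ 16 204] [283 348]
```

View pics/s4.png

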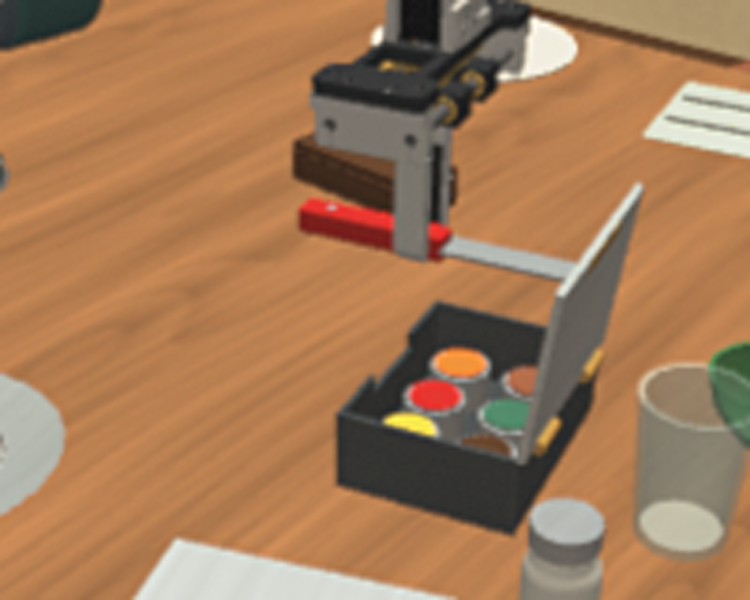

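The cover stands upright or slightly past it (about 96°), and the fingers are clear of it. I'll back straight out and lay the knife down in front of the box.

Call:
move_arm --plan '[[[-0.3,0,0,0],[-0.8,0,0,0],[-1,0,0,0],[-1,0,0,0],[-1,0,0,0]]]'

```text
t: 23.75
eef_pos: [0.4304, -0.0565, 0.1347]
orientation: [[0.975, 0.224, 0.0], [0.224, -0.975, -0.0], [0.0, 0.0, -1.0]]
contact_force: [-0.4, -0.3, -1.6]
gripper_width: 0.206
grip_force: 60.0
```

Call:
move_arm --plan '[[[-0.3,0,0.4,0],[0,0,0.9,0],[0,0,0.9,0],[0,0,0.5,0],[0,0,0.2,0]]]'

```text
t: 24.38
eef_pos: [0.4191, -0.0588, 0.0175]
orientation: [[0.975, 0.224, -0.002], [0.224, -0.975, 0.0], [-0.002, -0.001, -1.0]]
contact_force: [0.9, 0.3, -0.5]
gripper_width: 0.204
grip_force: 60.0
```

Call:
move_arm --plan '[[[0,0,0,0],[0,0,0,0],[0,0,0,0],[0,0,0,0],[0,0,0,0]]]'

```text
t: 25.0
eef_pos: [0.4209, -0.059, 0.0189]
orientation: [[0.975, 0.224, 0.0], [0.224, -0.975, -0.0], [0.0, 0.0, -1.0]]
contact_force: [0.7, 0.5, -1.2]
gripper_width: 0.204
grip_force: 60.0
```

```bash
python3 lk.py
```

```text
25.0 [ 0.4208789  -0.05903543  0.01890845] 12.939237791523412 [ 0.7  0.5 -1.2] [ 0.04 -0.04 -0.01]
nominal tip box -108.55053695258553 0.166568541297429 27.35159675214663
tip px scene crop [317.7941246  366.18194775]
red [  6 205] [341 357]
```

Another 18 mm down, gently.

Call:
move_arm --plan '[[[0,0,0.2,0],[0,0,0.15,0],[0,0,0.06,0],[0,0,0,0],[0,0,0,0]]]'

```text
t: 25.78
eef_pos: [0.4209, -0.059, 0.0024]
orientation: [[0.975, 0.224, 0.0], [0.224, -0.975, -0.0], [0.0, 0.0, -1.0]]
contact_force: [1.4, 0.3, -1.0]
gripper_width: 0.212
grip_force: 60.0
```

Call:
move_arm --plan '[[[0,0,0.03,0],[0,0,0,0],[0,0,0,0],[0,0,0,0],[0,0,0,0]]]'

```text
t: 26.4
eef_pos: [0.4207, -0.059, 0.0011]
orientation: [[0.975, 0.224, 0.0], [0.224, -0.975, -0.0], [0.0, 0.0, -1.0]]
contact_force: [0.7, 0.3, -0.7]
gripper_width: 0.208
grip_force: 60.0
```

Now I'll release, rise and retreat.

Call:
move_arm --plan '[[[0,0,0,0],[0,0,0,0],[0,0,0,0],[0,0,-0.5,0],[0,0,-1,0]]]' --hand 0.6

```text
t: 27.02
eef_pos: [0.419, -0.0586, 0.06]
orientation: [[0.975, 0.224, -0.005], [0.224, -0.975, 0.001], [-0.004, -0.002, -1.0]]
contact_force: [0.4, -0.5, 0.4]
gripper_width: 0.6
grip_force: 0.0
```

Call:
move_arm --plan '[[[0,0,-1,0],[0,0,-1,0],[-1,0,-1,0],[-1,0,0,0],[0,0,0,0]]]'

```text
t: 27.65
eef_pos: [0.3418, -0.0773, 0.1819]
orientation: [[0.975, 0.222, 0.003], [0.222, -0.975, -0.001], [0.002, 0.002, -1.0]]
contact_force: [0.7, -0.2, -0.3]
gripper_width: 0.599
grip_force: 0.0
```

Run:
```python
from h import *
print(robot.get_obs()["t"])
s=robot.grab_frame("scene");cv2.imwrite("pics/s5.png",cv2.resize(s["img"],(800,600)))
```

```text
27.65
```

View pics/s5.png

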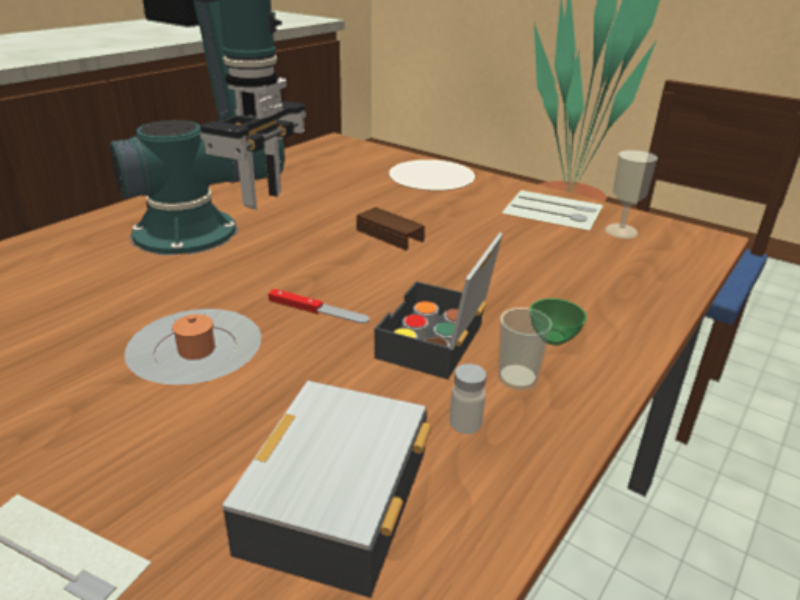

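The pot is upright on the plate (194,337), the cover stands upright (478,290), and the knife lies flat on the table (318,305). The tumbler, bowl and shaker have not moved. I'll hand the job in.

```bash
python3 -c "
from workcell import robot
print(robot.close_job())"
```

```text
the job is handed in; nothing more can be done
None
```

I've handed the job in at about 28 s: the pot is upright on the plate, the cover stands open at about 96° after being levered with the knife, the knife lies flat on the table, and the tumbler, bowl and shaker were left alone.

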